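Tuck the receipt book under the holder's weighted arm

TASK

Tuck the long, narrow receipt book under the weighted arm of the steel holder, on top of the book already in it. Slide it in endways from the holder's open front until its leading end is at the back stop or at most a finger's breadth short of it, straight and centred under the arm, then let go so that it lies flat with the arm's weight resting on it and the older book still in its place beneath.

Things in the scene. Friction and masses are not known exactly. Their poses are not given: they have to be found in the camera images.
- receipt_book: Receipt book to tuck in: closed rigid hard-cover book, red, blank cream label, 150 (x) x 50 (y) x 12 mm (z), 60 to 110 g, flat on the desk (height 0); longest and narrowest of the red books lying loose (others: 130 x 92 x 16 and 92 x 74 x 12 mm). Origin: centre of underside; x along its length, z up. Either end may go in first.
- holder: Steel holder fixed to the desk, no side walls. Origin on the desk under its centre line; x points level from its open front (towards the robot) to the back stop, z up. Base plate x -55 to 105, 90 mm wide. Stop: face at x = 60, top 42 mm above the desk. Older book: x -51 to 59, top at 22 mm. Receipt book fully home: centre at x = -15, y = 0 mm, overhanging the front by 35 mm.
- holder_arm: Weighted arm with brass knob; swings up freely, falls back. Origin on the hinge (holder x 85, height 47 mm; axis y). 24 mm wide; foot at holder x = 3 presses the older book with 1.6 N; nose before it slopes up at 23 degrees to x = -45, underside there 42 mm high. A book slid in level, 0 to 4 mm above the older one, lifts it with a few N. Knob top then 80 mm high.
- pile_book: Older book already in the holder, loose, red, 110 x 64 x 14 mm, 90 g, flat on the 8 mm base plate under the arm's foot, its back end 1 mm from the stop. Origin: centre of its underside; x along its length, parallel to the holder's x.
Mind the look-alikes: they are no part of the job. Leave any turquoise or yellow look-alike of the pile_book alone.

How it is judged (in metres and radians):
At the end, for the whole second after the job is handed in: The receipt book rests flat (6 degrees) on the older book, released and still, the arm pressing on it; leading end within 20 mm of the back stop, within 15 mm of the centre line and 10 degrees of straight; the older book within 22 mm of the holder's origin and turned under 17 degrees (x of receipt_book in the frame of holder between -0.036 and -0.008 m and y of receipt_book in the frame of holder between -0.015 and 0.015 m and z of receipt_book in the frame of holder between 0.018 and 0.03 m and angle between the x axis of receipt_book and the x axis of holder, either way round below 0.19 rad and angle between the z axis of receipt_book and the z axis of holder, either way round below 0.1 rad and contact force between holder_arm and receipt_book above 0.4 N and contact force between receipt_book and pile_book above 0.1 N and horizontal distance between pile_book and holder below 0.022 m and angle between the x axis of pile_book and the x axis of holder, either way round below 0.3 rad and linear speed of receipt_book below 0.02 m/s); the robot touches nothing.
It also fails if it takes over 40 s, if anything falls off the work surface, if the arm or the gripper's body presses on something with over 40 N, if the wrist force passes 120 N, or if a joint passes its speed limit or range.

ROBOT

A 6-joint arm with a two-finger parallel gripper is mounted at the origin on the work surface. World frame = base frame: x ahead of the robot, y to its left, z up, the work surface at z = 0. Lengths are in mm, angles in rad, forces in N, time in s.
With the tool pointing down it reaches from about 350 to 925 mm from the base axis. Payload 6.4 kg.
Tool frame: the origin (TCP) lies on the centre line of the jaws, within the pads' length; the fingertips stand ctrl.tip_extent ahead of it and the grasp point (between the pads) lies 6 mm ahead of it (ctrl.tip_extent is the distance from the TCP to the fingertips, in mm); z points along the fingers, y is the line along which they close (so a half turn about z gives the same grasp; the last joint's range is limited). The gripper opens to 94 mm and grips with 3 to 60 N. Pads are 16 mm wide; open, the fingers measure 119 mm over their backs; the gripper's body (75 mm by 177 mm) begins 78 mm behind the grasp point.
Start: joints at [-1.404, 0.245, 1.558, -0, 1.339, -0.174], TCP at [217.262, -612.627, 230.455] pointing down, gripper open.
Joint ranges: [-3.13, 3.13], [-1.02, 2.26], [0.13, 2.54], [-0.95, 4.09], [0.21, 2.88], [-2.74, 2.74]. Speed limits (rad/s): [2.57, 2.57, 3.14, 3.14, 3.14, 3.14].

INTERFACE

Orientations are given as a unit quaternion [x, y, z, w].
In Python, from plant import ctrl, read_state, eyes gives the robot as it stands. Calls block until the motion is done:
- ctrl.move_pose(position, orientation): joint-space move of the TCP to a pose.
- ctrl.servo_line(position, ori=None, speed=150, until_force=None): straight line of the TCP; ori=None keeps the orientation; speed is the mean speed in mm/s. With until_force (N) it stops when the force on the tool has changed by that much, and returns True; else False.
- ctrl.goto_joints(angles): joint-space move.
- ctrl.move_gripper(opening, effort=None): finger opening in mm; effort is the grip in N (None keeps the last); returns when the fingers have stopped.
- ctrl.dwell(seconds).
- ctrl.solve_ik(position, orientation): joint angles nearest the present ones, or None.
- read_state(): the state.
- eyes.camera(name): name is "side" or "top"; returns a dict with "image" (400x640x3 uint8, red, green, blue), "mtx" (3x3 intrinsics, pixels), "origin" and "orientation" of the camera in the world. Camera axes: x right, y up, looking along -z (the intrinsics and any distortion apply to the point x, -y, -z); pixel columns grow to the right and rows downward; lengths in mm; the calibration is good to about 2 mm. A picture is of the moment at which its call begins. There is no depth.
A pose or a line that the arm cannot do raises ctrl.Unreachable and nothing moves.
- ctrl.hand_in(): hands the job in; it is judged then, once.
The state is a dict: "clock": time; "joints": joint angles; "dq": joint speeds; "joint_torque": joint torques, N m; "position": TCP position; "tool_rot": TCP orientation; "ft_force": force on the tool from outside, world axes, zero at the start; "torque": the same for the moment, N m; "opening": finger opening in mm; "grip_force": force on a finger pad.
Only numpy, scipy, OpenCV 4.12 (cv2) and the standard library are available. Lean on these libraries where they do the work, as an engineer would, in place of code of your own. Each camera call takes 0.05 s, during which the arm holds its last target. There are 200 camera calls.

## Working session

There is one attempt and no reset: what is moved stays moved. The work goes in short steps, each a Python script; the robot and the scene stay as the last script left them, time stands still between calls to the robot, and variables do not carry over. Pictures are saved under pics/ and viewed, at most 10 in all, crops included, and the job is handed in when it is done.

```bash
ls; mkdir -p pics
python3 - <<'E'
from plant import ctrl, read_state, eyes
import cv2
for n in("top","side"):
    c=eyes.camera(n); cv2.imwrite(f"pics/{n}0.png",c["image"][:,:,::-1]); print(n,c["mtx"],c["origin"],c["orientation"],[k for k in c])
print(ctrl.tip_extent, read_state()["clock"], read_state()["tool_rot"])
E
```

```text
pics
top [[413.77077403   0.         319.32979929]
 [  0.         413.77077403 201.68676003]
 [  0.           0.           1.        ]] [ 405.44362975   64.14033251 1301.37001898] [ 0.05325484 -0.05452439 -0.69474679  0.71520481] ['image', 'mtx', 'origin', 'orientation']
side [[445.97667677   0.         322.99234297]
 [  0.         445.97667677 202.59620603]
 [  0.           0.           1.        ]] [ 281.99661911 1051.37913114  793.55573329] [-0.06631742  0.45539808  0.87518435 -0.1492211 ] ['image', 'mtx', 'origin', 'orientation']
25.0 0.1 [ 9.85518494e-01  1.69565871e-01 -1.10271549e-05 -8.44647529e-04]
```

View pics/top0.png

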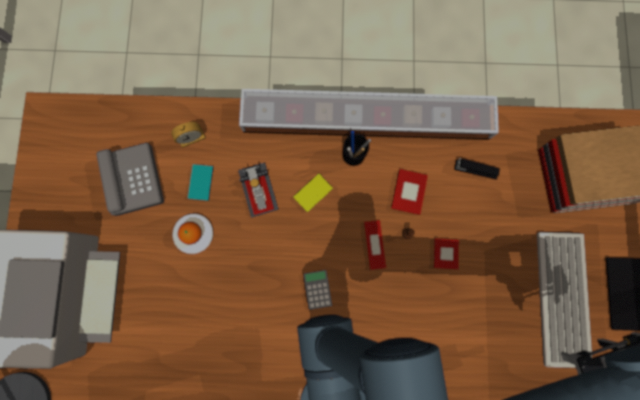

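View pics/side0.png

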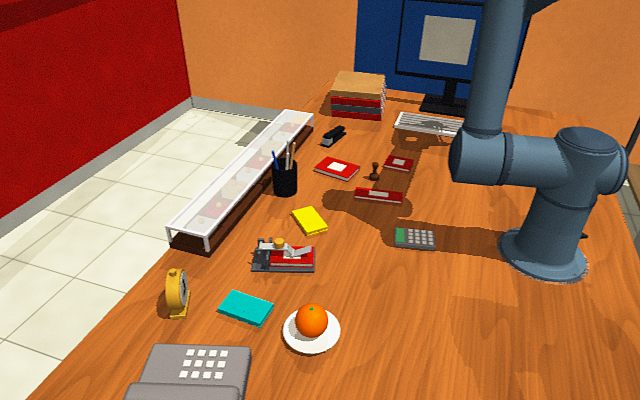

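Red books in the top view: (375,245) is long and narrow, (409,191) is large and (446,253) is small and squarish. The one at (375,245) fits 150 x 50. The holder is at (258,190). I'll confirm the book in enlarged crops.

Run:
```python
import cv2,numpy as np
t=cv2.imread("pics/top0.png"); s=cv2.imread("pics/side0.png")
r=lambda a,k:cv2.resize(a,None,fx=k,fy=k,interpolation=cv2.INTER_CUBIC)
a=r(t[155:225,225:290],8); b=r(t[215:275,355:395],6)  # 520x560, 240x360
o=np.zeros((560,770,3),np.uint8);o[:560,:520]=a;o[:360,525:765]=b
cv2.imwrite("pics/c1.png",o)
a=r(s[230:280,245:325],8); b=r(s[180:210,345:410],8)
o=np.zeros((400+245,640,3),np.uint8)[:600];o[:400,:640]=a;o[400:600,:520]=b[20:220]
cv2.imwrite("pics/c2.png",o)
```

```text
(no output)
```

View pics/c1.png

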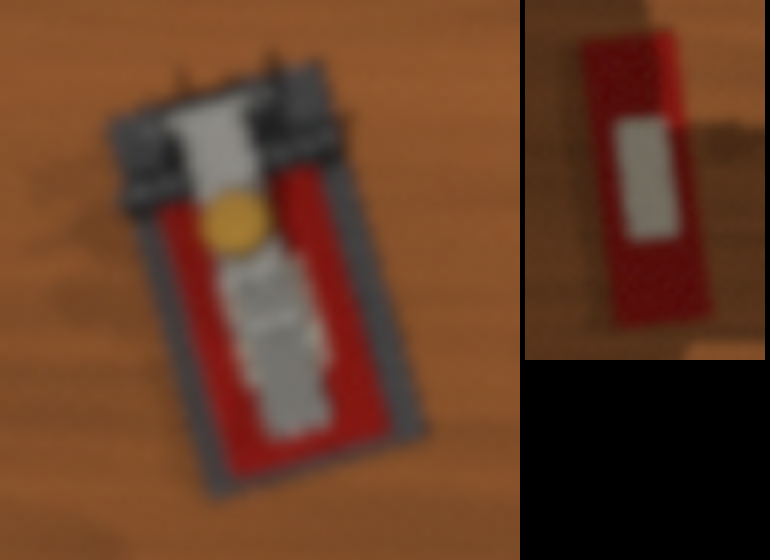

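View pics/c2.png

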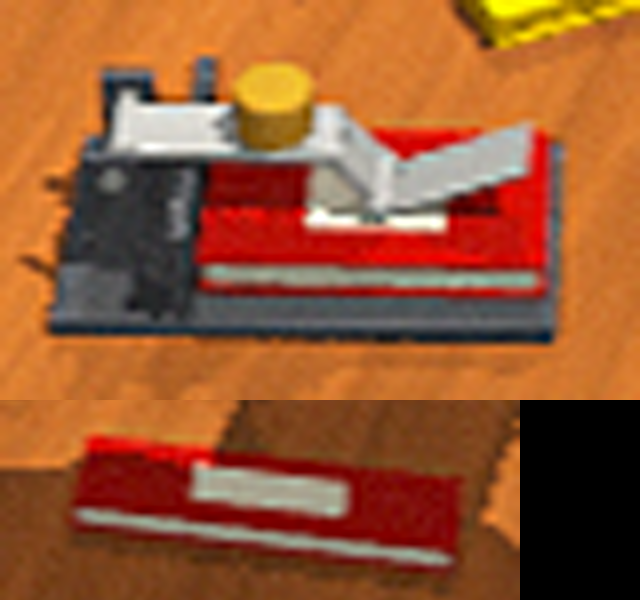

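The crops confirm it: the narrow red book with the cream label has top-face corners at c1 (582,40), (678,30), (711,316) and (615,326). The holder is the grey plate with the brass knob at c1 (235,222), open front facing the robot. Next I'll fit both poses.

```bash
cat > h.py <<'E'
import numpy as np
from scipy.spatial.transform import Rotation as R
from scipy.optimize import least_squares
def proj(c,P):
    q=R.from_quat(c["orientation"]).inv().apply(np.asarray(P,float)-c["origin"])*[1,-1,-1]
    p=q@c["mtx"].T; return p[:,:2]/p[:,2:]
def fit(obs,x0):
    "obs: list of (camera, local points, pixels); returns x,y,yaw and residuals"
    def w(p,L): return R.from_euler('z',p[2]).apply(np.asarray(L,float))+[p[0],p[1],0]
    f=lambda p:np.concatenate([(proj(c,w(p,L))-px).ravel() for c,L,px in obs])
    s=least_squares(f,x0,x_scale=[10,10,.1],loss='soft_l1'); return s.x,s.fun.reshape(-1,2).round(1)
crop=lambda uv,k,o:(np.asarray(uv,float)+.5)/k-.5+np.array(o)
E
python3 - <<'E'
from h import *
from plant import eyes
T,S=eyes.camera("top"),eyes.camera("side")
bt=(T,[[75,25,12],[75,-25,12],[-75,-25,12],[-75,25,12]],crop(np.array([[582,40],[678,30],[711,316],[615,326]])-[525,0],6,[355,215]))
bs=(S,[[75,25,12],[-75,25,12],[75,-25,12],[-75,-25,12]],crop(np.array([[75,510],[452,555],[88,438],[462,480]])-[0,380],8,[345,180]))
ht=(T,[[-55,45,8],[-55,-45,8],[105,45,8],[105,-45,8],[-51,32,22],[-51,-32,22]],crop([[210,492],[430,430],[108,118],[322,62],[233,476],[392,432]],8,[225,155]))
hs=(S,[[-55,45,0],[105,45,0],[-51,32,22],[59,32,22]],crop([[552,341],[50,335],[545,262],[203,265]],8,[245,230]))
for t,s in((bt,bs),(ht,hs)):
    for o in([t],[s],[t,s]): x,r=fit(o,[600,0,.1]); print(x.round(3),r.tolist())
E
```

```text
[ 4.75777e+02 -1.11368e+02  1.24000e-01] [[0.0, -0.4], [-0.1, -0.2], [0.1, 0.3], [-0.0, 0.2]]
[ 4.76627e+02 -1.07531e+02  1.46000e-01] [[-0.6, -0.3], [0.8, -0.2], [-0.2, 0.1], [0.1, 0.3]]
[ 4.76379e+02 -1.10524e+02  1.30000e-01] [[-0.4, -0.5], [-0.5, -0.5], [-0.0, 0.1], [-0.2, 0.1], [-0.3, -1.0], [0.9, -0.5], [0.3, -0.6], [0.5, 0.1]]
[6.15925e+02 2.52973e+02 3.15000e-01] [[-0.1, 0.8], [0.0, 0.6], [-0.2, -0.1], [0.2, -0.8], [0.0, -0.1], [0.0, -0.3]]
[6.17982e+02 2.53778e+02 3.34000e-01] [[0.7, 0.2], [-0.1, 0.3], [0.1, 0.1], [-0.8, -0.8]]
[6.16715e+02 2.53320e+02 3.18000e-01] [[-0.1, 0.6], [-0.0, 0.3], [-0.4, -0.3], [-0.0, -1.1], [0.0, -0.3], [-0.1, -0.6], [0.9, 0.4], [0.3, -0.2], [0.4, 0.3], [-0.5, -1.0]]
```

```bash
cat >> h.py <<'E'
B=(476.2,-110.5,.128); H=(616.7,253.3,.318); D=-40
def pose(F,x,z,y=0,flip=0):
    p=R.from_euler('z',F[2]).apply([x,y,z])+[F[0],F[1],0]
    return list(p),list((R.from_euler('z',F[2]+flip)*R.from_euler('x',np.pi)).as_quat())
E
python3 - <<'E'
from h import *
from plant import ctrl,read_state,eyes
import cv2
for n,a in(("pick",(B,D,26.5)),("pre",(H,-165+D,52)),("in",(H,-18+D,52))):
    for f in(0,np.pi): j=ctrl.solve_ik(*pose(*a,flip=f)); print(n,f,None if j is None else np.round(j,2))
ctrl.move_gripper(80,30)
ctrl.move_pose(*pose(B,D,130))
ctrl.servo_line(pose(B,D,26.5)[0],speed=100,until_force=15)
print(read_state()["position"])
ctrl.move_gripper(40,45); s=read_state(); print(s["opening"],s["grip_force"],s["ft_force"])
ctrl.servo_line(pose(B,D,150)[0],speed=100)
s=read_state(); print(s["clock"],s["opening"],s["grip_force"],s["position"])
ctrl.move_pose(*pose(H,-165+D,150))
ctrl.servo_line(pose(H,-165+D,51.5)[0],speed=100)
s=read_state(); print(s["clock"],s["opening"],s["position"],s["ft_force"])
S=eyes.camera("side");T=eyes.camera("top")
# predicted top-face corners
L=R.from_euler('z',H[2]).apply(np.array([[-90,25,37],[-90,-25,37],[-240,25,37],[-240,-25,37],[-90,25,25],[-240,25,25]]))+[H[0],H[1],0]
ims=[]
for c,(r0,c0,k) in((S,(200,240,5)),(T,(150,220,5))):
    a=cv2.resize(c["image"][r0:r0+(60 if 0 else 60),c0:c0+160,::-1].copy() if c is S else c["image"][160:220,220:380,::-1].copy(),None,fx=k,fy=k,interpolation=cv2.INTER_CUBIC);ims.append(a)
cv2.imwrite("pics/pre_s.png",cv2.resize(S["image"][170:300,230:400,::-1],None,fx=4.5,fy=4.5,interpolation=cv2.INTER_CUBIC))
print("side pred",((proj(S,L)-[230,170])*4.5).round().tolist())
E
```

```text
pick 0 [-0.51  0.09  2.16 -0.    0.89  0.93]
pick 3.141592653589793 [-0.51  0.09  2.16  0.    0.89 -2.21]
pre 0 [ 0.18  0.06  2.13 -0.    0.95  1.43]
pre 3.141592653589793 [ 0.18  0.06  2.13  0.    0.95 -1.71]
in 0 [ 0.21  0.37  1.76 -0.    1.01  1.46]
in 3.141592653589793 [ 0.21  0.37  1.76  0.    1.01 -1.68]
[ 437.06996601 -115.91151      27.10151831]
49.30324079999714 45.00050246715546 [-0.33906724 -0.3525942   1.63829467]
5.7917 49.63075265845732 44.9995493888855 [ 436.03241232 -115.34568716  149.22150115]
8.0917 49.55196375824698 [422.61173833 189.29570563  52.14920253] [-0.11320857  0.0980581  -0.7882111 ]
side pred [[445.0, 390.0], [444.0, 331.0], [713.0, 395.0], [703.0, 337.0], [444.0, 406.0], [711.0, 411.0]]
```

View pics/pre_s.png

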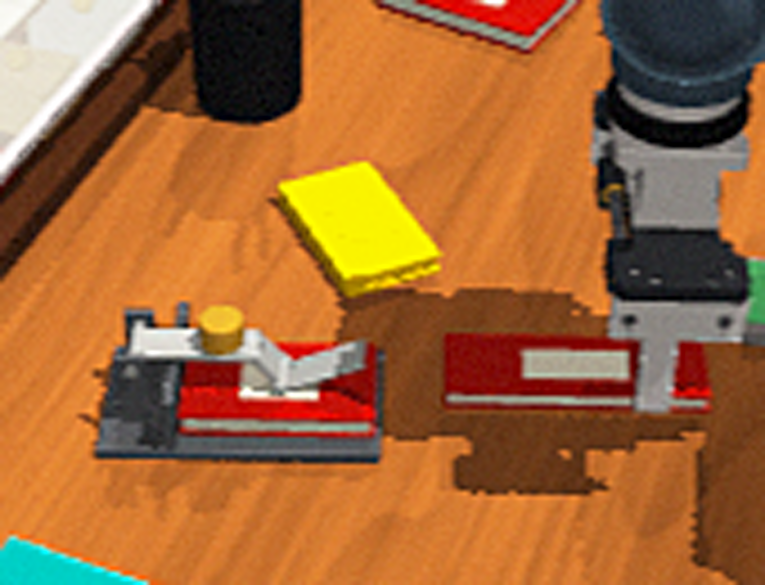

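The side crop shows the book level and in line with the holder. Its near front corner is at about (445,400) and its rear corner at (711,405), both matching the prediction. Inserting now.

Run:
```python
from h import *
from plant import ctrl,read_state,eyes
import cv2
hit=ctrl.servo_line(pose(H,-165+D,50.7)[0],speed=50)
for x in(-95,-60,-17):
    hit=ctrl.servo_line(pose(H,x+D,50.7)[0],speed=60,until_force=18)
    s=read_state(); q=R.from_euler('z',-H[2]).apply(np.array(s["position"])-[H[0],H[1],0]); print(x,hit,q.round(1),R.from_euler('z',-H[2]).apply(s["ft_force"]).round(1),s["opening"],s["clock"])
    if hit: break
S=eyes.camera("side")
cv2.imwrite("pics/in_s.png",cv2.resize(S["image"][200:290,230:360,::-1],None,fx=6,fy=6,interpolation=cv2.INTER_CUBIC))
```

```text
-95 False [-1.355e+02  1.000e-01  5.050e+01] [-1.6  1.1 -2.6] 49.23607910477048 9.7583
-60 False [-99.3  -0.1  51. ] [ 1.   0.8 -2.1] 49.49789859043966 10.4917
-17 False [-56.6  -0.   50.9] [ 0.3  0.6 -1.8] 49.54525899403869 11.3583
```

View pics/in_s.png

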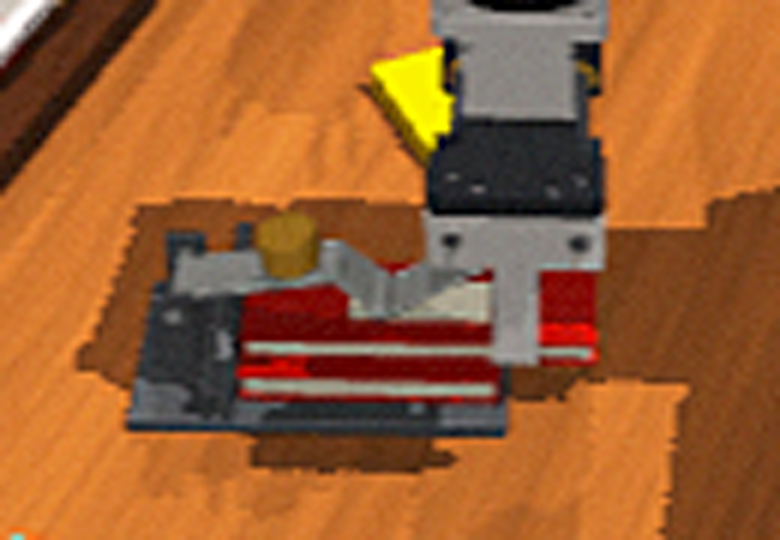

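The picture shows the book under the foot. Its leading end at (245,348) is level with the older book's end at (240,385), and the arm rests on top. I'll lower it, release and withdraw.

Run:
```python
from h import *
from plant import ctrl,read_state,eyes
import cv2
ctrl.servo_line(pose(H,-17+D,48.7)[0],speed=20,until_force=8)
ctrl.move_gripper(85); ctrl.dwell(.3)
ctrl.servo_line(pose(H,-17+D,170)[0],speed=80)
ctrl.move_pose(*pose(H,-220,230)); ctrl.dwell(.5)
print(read_state()["clock"])
S,T=eyes.camera("side"),eyes.camera("top")
r=lambda a,k:cv2.resize(a[:,:,::-1],None,fx=k,fy=k,interpolation=cv2.INTER_CUBIC)
o=np.zeros((560,790,3),np.uint8)
o[:275,:500]=r(S["image"][225:280,245:345],5); o[:600,510:780]=r(T["image"][150:220,240:285],6)[:420].repeat(1,0) if 0 else 0
t=r(T["image"][155:235,230:290],6)[:,:275]; t=r(T["image"][155:235,238:284],6); o[:480,510:786]=t
cv2.imwrite("pics/fin.png",o)
for c,(cx,cy,k,dx) in((S,(245,225,5,0)),(T,(238,155,6,510))):
    L=R.from_euler('z',H[2]).apply(np.array([[57,25,34],[57,-25,34],[-93,25,34],[-93,-25,34]]))+[H[0],H[1],0]
    print(((proj(c,L)-[cx,cy]+.5)*k-.5+[dx,0]).round().tolist())
```

```text
15.575
[[129.0, 158.0], [139.0, 93.0], [427.0, 165.0], [426.0, 100.0]]
[[562.0, 151.0], [654.0, 124.0], [638.0, 426.0], [732.0, 399.0]]
```

View pics/fin.png

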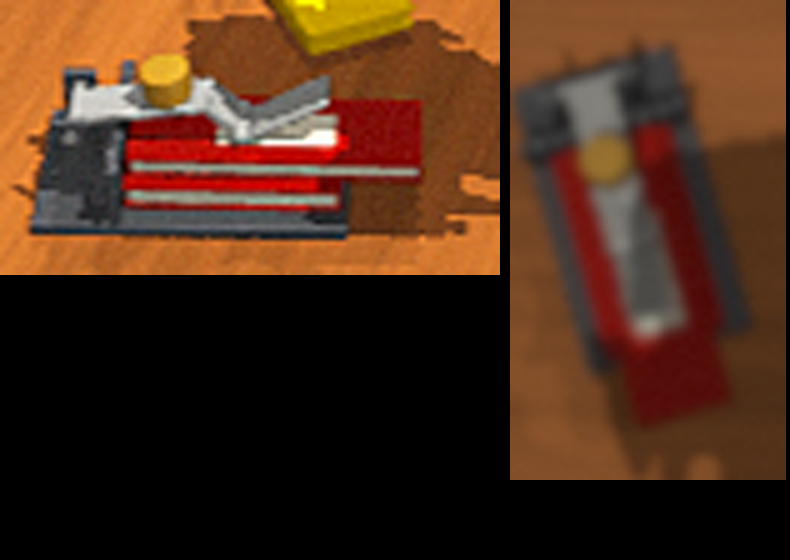

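The picture shows the book flat and centred under the arm. Its rear corners at (638,425) and (730,400) match the prediction to within 2 px, and its leading end is at the stop. The older book is still in place beneath, and the gripper is clear.

```bash
python3 -c "
from plant import ctrl
print(ctrl.hand_in())"
```

```text
the job is handed in; nothing more can be done
None
```

I slid the receipt book in under the weighted arm on top of the older book, released it and handed the job in at about 16 s; the last picture shows it flat, centred and within a few mm of the stop, but the hand-in returned no verdict.

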